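# Make up two linocut kits in their fitted trays

## Task

Make up two linocut kits from the stock laid out between the two trays: the key-block kit in the dark tray gets the blue-handled gouge, the oil stone that hones it and the blue ink; the colour-block kit in the pale tray gets the light honey-coloured gouge and the pink ink. Lay each gouge with its handle down in the two notches made for it and its blade pointing to the ink end, lay the stone flat and lengthwise in its wide notches, and stand each jar upright inside the round collar. The dark brown gouge and the red-lidded jar are spare: leave them where they lie.

Things in the scene. Friction and masses are not known exactly. Their poses are not given: they have to be found in the camera images.
- dark_tray: dark brown kit tray, 250 (x) x 186 (y) mm, fixed. Origin: centre of underside. Floor z 8, rim z 14. Ink collar (inner radius 36, top z 18) at x +77, y 0; jar stands on the floor. Gouge notches in bars at x -100, -38, y +40: floor z 18, 25 wide, cheeks slope to z 26, 41 wide. Gouge origin to (-40, +40, 18), its -y to tray +x. Stone notches: x -85, +5, y -36, floor z 18, 47 wide.
- pale_tray: pale wooden kit tray, 250 (x) x 112 (y) mm, fixed. Origin: centre of underside. Floor z 8, rim z 14. Ink collar (inner radius 36, top z 18) at x +77, y 0; jar stands on the floor. Gouge notches in bars at x -100, -38, y 0: floor z 18, 25 wide, cheeks slope to z 26, 41 wide. Gouge origin to (-40, 0, 18), its -y to tray +x. Bars are 10 thick; the handle is free for the fingers between them.
- blue_gouge: lino gouge with a blue handle, 141 mm long, 45 g. Origin at mid length on its underside (z = 0). Blade edge at y = -70, butt of handle at y = +70. Turned handle from y = -12 to +70, up to 23 wide, 20 high; grip it across (along x) near y = +27. Blade 4 wide, 7 high. For the dark tray.
- pale_gouge: lino gouge with a light honey-coloured wooden handle, 141 mm long, 45 g. Origin at mid length on its underside (z = 0). Blade edge at y = -70, butt of handle at y = +70. Turned handle from y = -12 to +70, up to 23 wide, 20 high; grip it across (along x) near y = +27. Blade 4 wide, 7 high. For the pale tray.
- oil_stone: dark grey sharpening stone, a flat bar 45 mm wide (own x), 125 mm long (own y), 20 mm high, 250 to 400 g; origin at the centre of its underside, z up. Grip it across its width at mid length. For the dark tray: its origin goes to (-40, -36, 18) there, its length along the tray's x, either end first.
- blue_ink: round glass ink jar with a dark grey lid and blue ink, 52 mm across, 62 mm tall, 110 to 210 g; origin at the centre of its underside, z up. Grip it across the body about 40 mm up. For the dark tray.
- pink_ink: round glass ink jar with a yellow lid and pink ink, 56 mm across, 70 mm tall, 110 to 210 g; origin at the centre of its underside, z up. Grip it across the body about 40 mm up. For the pale tray.
- grey_ink: round glass ink jar with a dull red lid and grey ink, 60 mm across, 77 mm tall, 110 to 210 g; origin at the centre of its underside, z up. Grip it across the body about 40 mm up. A spare: stays where it stands.
- brown_gouge: lino gouge with a dark brown wooden handle, 141 mm long, 45 g. Origin at mid length on its underside (z = 0). Blade edge at y = -70, butt of handle at y = +70. Turned handle from y = -12 to +70, up to 23 wide, 20 high; grip it across (along x) near y = +27. Blade 4 wide, 7 high. A spare: stays where it lies, behind the jars.
Not all that is in view belongs to the job. There is more than one size of the oil_stone; the one meant has the size given above. Leave any purple look-alike of the pale_gouge alone.

How it is judged:
At the end, for the whole second after the job is handed in: In their own trays, let go and at rest: both gouges in their notches (15 mm along, 12 mm across, 8 degrees, blade to the collar end), the stone flat in its notches (18 mm along, 8 mm across, 8 degrees), both jars upright in their collars on the tray floor (12 mm, 4 mm in height) (x of blue_gouge in the frame of dark_tray between -0.055 and -0.025 m and y of blue_gouge in the frame of dark_tray between 0.028 and 0.052 m and z of blue_gouge in the frame of dark_tray between 0.008 and 0.0255 m and angle between the y axis of each of blue_gouge, oil_stone and the x axis of dark_tray, either way round below 0.14 rad and y of dark_tray in the frame of blue_gouge below -0.015 m and linear speed of each of blue_gouge, oil_stone, blue_ink, pale_gouge, pink_ink below 0.02 m/s and x of oil_stone in the frame of dark_tray between -0.058 and -0.022 m and y of oil_stone in the frame of dark_tray between -0.044 and -0.028 m and z of oil_stone in the frame of dark_tray between 0.014 and 0.022 m and angle between oil_stone's own z axis and vertical below 0.08 rad and x of blue_ink in the frame of dark_tray between 0.065 and 0.089 m and y of blue_ink in the frame of dark_tray between -0.012 and 0.012 m and z of blue_ink in the frame of dark_tray between 0.004 and 0.012 m and angle between each of blue_ink, pink_ink's own z axis and vertical below 0.1 rad and x of pale_gouge in the frame of pale_tray between -0.055 and -0.025 m and y of pale_gouge in the frame of pale_tray between -0.012 and 0.012 m and z of pale_gouge in the frame of pale_tray between 0.008 and 0.0255 m and angle between the y axis of pale_gouge and the x axis of pale_tray, either way round below 0.14 rad and y of pale_tray in the frame of pale_gouge below -0.015 m and x of pink_ink in the frame of pale_tray between 0.065 and 0.089 m and y of pink_ink in the frame of pale_tray between -0.012 and 0.012 m and z of pink_ink in the frame of pale_tray between 0.004 and 0.012 m); the robot touches nothing.
It fails at once if the spare red-lidded jar is moved by more than 30 mm or knocked over (distance of grey_ink from where it was at the start of the episode above 0.03 m or angle between grey_ink's own z axis and vertical above 0.8 rad).
It fails at once if the spare brown gouge is moved by more than 30 mm (distance of brown_gouge from where it was at the start of the episode above 0.03 m).
It also fails if it takes over 141 s, if anything falls off the work surface, if the arm or the gripper's body presses on something with over 40 N, if the wrist force passes 120 N, or if a joint passes its speed limit or range.

## Robot

A 7-joint arm with a two-finger parallel gripper is mounted at the origin on a cart in front of the work surface, level with it; the furniture and walls round the work are solid. World frame = base frame: x ahead of the robot, y to its left, z up, the work surface at z = 0. Lengths are in m, angles in rad, forces in N, time in s.
With the tool pointing down it reaches from about 0.425 to 0.825 m from the base axis. Payload 3.6 kg.
Tool frame: the origin (TCP) lies where the fingers leave the gripper's body, on its centre line; the fingertips stand 73 mm ahead of it and the grasp point (between the pads) lies 54 mm ahead of it; z points along the fingers, y is the line along which they close (so a half turn about z gives the same grasp; the last joint's range is limited). The gripper opens to 85 mm and grips with 20 to 120 N. Pads are 22 mm wide; open, the fingers measure 114 mm over their backs; the gripper's body (76 mm by 85 mm) begins 54 mm behind the grasp point. The pads swing forward as they close: fully open they stand 13 mm farther back than shut.
Start: joints at [1.232, 0.615, -0.013, 1.423, 0.008, 1.103, -0.04], TCP at [0.199, -0.619, 0.304] pointing down, gripper open.
Joint ranges: [-3.12, 3.12], [-0.3, 2.06], [-1.34, 1.32], [0.26, 2.42], [-1.36, 4.5], [0.01, 1.98], [-2.84, 2.84]. Speed limits (rad/s): [2.79, 2.79, 3.14, 3.14, 3.14, 3.14, 3.14].

## Interface

Orientations are given as a unit quaternion [x, y, z, w].
In Python, from station import arm, snapshot, camera_info, ticket gives the robot as it stands. Calls block until the motion is done:
- arm.movep(position, orientation): joint-space move of the TCP to a pose.
- arm.line_to(position, velocity=0.15, ori=None): straight line of the TCP; ori=None keeps the orientation; velocity is the mean speed in m/s.
- arm.move_j(angles): joint-space move.
- arm.move_gripper(opening, effort=None): opening from 0.0 (shut) to 1.0 (fully open); effort is the grip in N (None keeps the last); returns when the fingers have stopped.
- arm.pause(seconds).
- arm.ik(position, orientation): joint angles nearest the present ones, or None.
- snapshot(name): name is "scene" or "top"; returns the picture (400x640x3 uint8, blue, green, red); there is no depth.
- camera_info(name): a dict with "fx", "fy", "cx", "cy" (pixels), "R" (3x3) and "t" (3): a world point X has camera coordinates R X + t. Camera axes: x right, y down, z forward; pixel columns grow to the right and rows downward; lengths in m; the calibration is good to about 2 mm. A picture is of the moment at which its call begins. camera_info takes no time and is no camera call.
A pose or a line that the arm cannot do raises arm.MotionError and nothing moves.
- ticket.finish_job(): hands the job in; it is judged then, once.
Readings, each from a call of its own:
- arm.read_time(): time.
- arm.read_joint_positions(): joint angles.
- arm.read_dq(): joint speeds.
- arm.read_effort(): joint torques, N m.
- arm.read_tool_pos(): TCP position.
- arm.read_eef_rot(): TCP orientation.
- arm.read_ft_force(): force on the tool from outside, world axes, zero at the start.
- arm.read_wrist_torque(): the same for the moment, N m.
- arm.read_opening(): opening from 0.0 (shut) to 1.0 (fully open).
- arm.read_finger_force(): force on a finger pad.
Only numpy, scipy, OpenCV 4.12 (cv2) and the standard library are available. Lean on these libraries where they do the work, as an engineer would, in place of code of your own. Each camera call takes 0.05 s, during which the arm holds its last target. There are 200 camera calls.

## Working session

There is one attempt and no reset: what is moved stays moved. The work goes in short steps, each a Python script; the robot and the scene stay as the last script left them, time stands still between calls to the robot, and variables do not carry over. Pictures are saved under pics/ and viewed, at most 14 in all, crops included, and the job is handed in when it is done.

```bash
ls; mkdir -p pics
python3 - <<'E'
from station import arm, snapshot, camera_info
import cv2,numpy as np
for n in("scene","top"):
    im=snapshot(n); cv2.imwrite(f"pics/{n}0.png",im)
    c=camera_info(n); R=np.array(c["R"]);t=np.array(c["t"]); print(n,c["fx"],c["fy"],c["cx"],c["cy"],(-R.T@t).round(3),R.round(3).tolist())
print(arm.read_time(),arm.read_eef_rot())
E
```

```text
pics
scene 383.52893527273574 383.52893527273574 313.6373155083227 197.5888988582264 [-0.235 -1.032  0.607] [[0.753, -0.658, -0.011], [-0.286, -0.312, -0.906], [0.592, 0.686, -0.424]]
top 430.4824115278206 430.4824115278206 324.70972400437535 200.99049072355803 [ 0.407 -0.109  1.418] [[-0.027, -1.0, -0.008], [-0.993, 0.028, -0.116], [0.116, 0.004, -0.993]]
0.1 [ 9.87866437e-01  1.55301124e-01 -1.90893292e-04 -1.19443654e-03]
```

View pics/scene0.png

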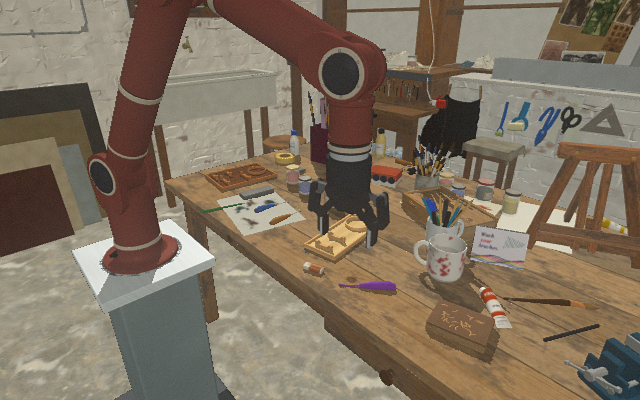

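View pics/top0.png

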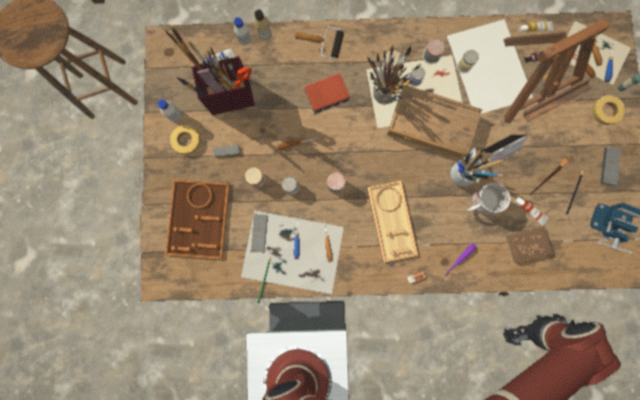

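The top view shows the dark tray at (198,220), the pale tray at (392,220), and a sheet between them holding the stone (259,233), blue gouge (296,245) and honey gouge (328,245). The jars are at (254,176), (290,185) and (336,181), and the brown gouge is at (287,144). I'll enlarge this area to confirm which is which.

Run:
```python
import cv2
im=cv2.imread("pics/top0.png")
cv2.imwrite("pics/c1.png",cv2.resize(im[125:305,155:430],None,fx=2.9,fy=2.9,interpolation=cv2.INTER_CUBIC))
im=cv2.imread("pics/scene0.png")
cv2.imwrite("pics/c2.png",cv2.resize(im[145:265,170:410],None,fx=3.3,fy=3.3,interpolation=cv2.INTER_CUBIC))
```

```text
(no output)
```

View pics/c1.png

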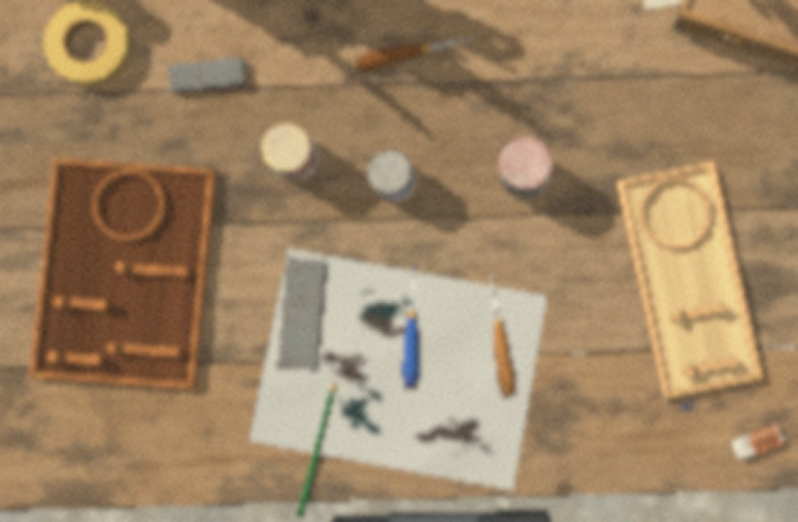

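View pics/c2.png

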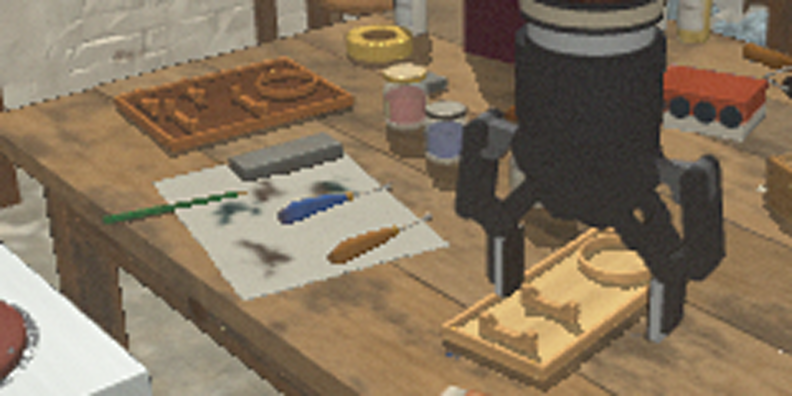

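The candidates, by top-view pixel:

- **Stones:** the large one at (259,233) is the only one about 125x45 mm. The one at (227,151) is much smaller, and the one at (611,165) is off by the vice.
- **Gouges:** blue is at (296,245) and honey at (328,245), both on the sheet. The brown spare at (287,144) lies behind the jars, and the purple one at (462,258) is a decoy.
- **Jars:** the yellow lid with pink ink is at (254,176), the grey lid with blue ink at (290,185), and the red-lidded spare at (336,181).

Next I'll measure them.

```bash
cat > vis.py <<'E'
from station import arm, snapshot, camera_info
import cv2,numpy as np
def cam(n):
    c=camera_info(n); return np.array([[c["fx"],0,c["cx"]],[0,c["fy"],c["cy"]],[0,0,1]]),np.array(c["R"]),np.array(c["t"])
def proj(n,X):
    K,R,t=cam(n); p=K@(R@np.array(X)+t); return p[:2]/p[2]
def ray(n,uv,z):
    K,R,t=cam(n); uv=np.atleast_2d(uv); d=(R.T@np.linalg.inv(K)@np.c_[uv,np.ones(len(uv))].T).T
    o=-R.T@t; return o+d*((z-o[2])/d[:,2])[:,None]
def avg(n,k=6): return np.mean([snapshot(n).astype(np.float32) for _ in range(k)],0).astype(np.uint8)
def blob(mask,near):
    "largest-near component: returns contour nearest to pixel"
    cs,_=cv2.findContours(mask.astype(np.uint8),cv2.RETR_EXTERNAL,cv2.CHAIN_APPROX_NONE)
    cs=[c for c in cs if cv2.contourArea(c)>25]
    return min(cs,key=lambda c:-cv2.pointPolygonTest(c,near,True))
E
python3 - <<'E'
from vis import *
im=avg("top"); cv2.imwrite("pics/topavg.png",im); hsv=cv2.cvtColor(im,cv2.COLOR_BGR2HSV)
for n,p in dict(stone=(259,233),smallstone=(227,151),blue=(296,248),honey=(329,248),brown=(287,145),pinklid=(254,175),greylid=(290,184),redlid=(336,180),dark=(205,230),darkrim=(198,182),pale=(388,235),wood=(350,160),woodd=(240,220),wood3=(215,275),paper=(310,275)).items():
    print(n,p,hsv[p[1]-1:p[1]+2,p[0]-1:p[0]+2].reshape(-1,3).mean(0).round())
y=np.array([.307,-.952,0]);T=np.array([.199,-.619,.304])
for d in(.060,.073): print(d,[proj("scene",T+s*y*.0475-[0,0,d]).round(1) for s in(1,-1)])
for n in("scene","top"): print(n,proj(n,[.45,0,0]).round())
E
```

```text
stone (259, 233) [ 24.  25. 143.]
smallstone (227, 151) [ 23.  27. 140.]
blue (296, 248) [109. 143. 169.]
honey (329, 248) [ 15. 137. 164.]
brown (287, 145) [ 13. 161. 110.]
pinklid (254, 175) [ 21.  69. 224.]
greylid (290, 184) [ 21.  37. 187.]
redlid (336, 180) [ 10.  66. 213.]
dark (205, 230) [ 12. 147. 107.]
darkrim (198, 182) [ 13. 145. 159.]
pale (388, 235) [ 17. 113. 201.]
wood (350, 160) [ 16.  94. 135.]
woodd (240, 220) [ 17.  99. 172.]
wood3 (215, 275) [ 16. 111. 174.]
paper (310, 275) [ 17.  45. 120.]
0.06 [array([371. , 246.2]), array([323.8, 232.5])]
0.073 [array([370.6, 252.5]), array([323.8, 238.5])]
scene [270. 206.]
top [295. 239.]
```

The start view puts the open fingertips 60 mm ahead of the TCP, so the 73 mm figure is for the shut gripper. Next I'll fit the shapes.

```bash
cat > meas.py <<'E'
from vis import *
S=4; U0,V0=155,125
def up(im): return cv2.resize(im[V0:305,U0:430],None,fx=S,fy=S,interpolation=cv2.INTER_CUBIC)
def px(p): return (np.asarray(p,float)+.5)/S-.5+[U0,V0]
def key(u,v): return ((u-U0+.5)*S-.5,(v-V0+.5)*S-.5)
def masks(hsv):
    h,s,v=[hsv[...,i].astype(int) for i in range(3)]
    return dict(
     dark_tray=(s>122)&(h<=15)&(v<200), pale_tray=(v>182)&(s>85)&(h<25),
     stone=(s<40)&(v<165)&(v>110), blue=(h>95)&(h<125)&(s>75), honey=(s>95)&(v>90)&(h<25),
     pink=(v>190)&(s<110), bluej=(v>150)&(s<58), grey=(v>180)&(s<90))
near=dict(dark_tray=(198,220),pale_tray=(392,220),stone=(259,233),blue=(296,248),honey=(329,248),pink=(254,175),bluej=(290,184),grey=(336,180))
zz=dict(dark_tray=.014,pale_tray=.014,stone=.020,blue=.010,honey=.010,pink=.070,bluej=.062,grey=.077)
def measure(im,names=None,near=near,zz=zz,draw=None):
    I=up(im); hsv=cv2.cvtColor(cv2.GaussianBlur(I,(0,0),2),cv2.COLOR_BGR2HSV); out={}
    M=masks(hsv)
    for n in names or near:
        k=np.ones((5,5),np.uint8); m=cv2.morphologyEx(M[n].astype(np.uint8),cv2.MORPH_OPEN,k)
        if 'tray' in n: m=cv2.morphologyEx(m,cv2.MORPH_CLOSE,np.ones((9,9),np.uint8)); 
        c=blob(m,key(*near[n]))
        W=ray("top",px(c[:,0]),zz[n])[:,:2]
        Wm=np.float32(W*1000)
        if n in("pink","bluej","grey"):
            (x,y),r=cv2.minEnclosingCircle(Wm); e=cv2.fitEllipse(Wm); out[n]=(np.round(e[0],1),np.round(e[1],1),(round(x,1),round(y,1),round(2*r,1)))
        else:
            (x,y),(a,b),th=cv2.minAreaRect(Wm); 
            if a<b: a,b,th=b,a,th+90
            th=(th+90)%180-90
            out[n]=(np.round([x,y],1),np.round([a,b],1),round(th,1))
        if draw is not None: cv2.drawContours(I,[c],-1,(0,255,0),1)
    return out,I
E
python3 - <<'E'
from meas import *
im=cv2.imread("pics/topavg.png"); o,I=measure(im,draw=1)
for k,v in o.items(): print(k,v)
cv2.imwrite("pics/c3.png",cv2.resize(I,(800,524),interpolation=cv2.INTER_AREA))
E
```

```text
dark_tray (array([524.2, 317.7]), array([255.5, 191.1]), -5.4)
pale_tray (array([ 501. , -318.3]), array([251.4, 117.1]), 9.6)
stone (array([471. , 110.6]), array([123.1,  51.6]), -5.2)
blue (array([425.9,  -4.9]), array([69.6, 15.4]), -1.1)
honey (array([ 417.1, -109.1]), array([81.3, 16.8]), 6.9)
pink (array([653.2, 123.7]), array([50.3, 51.7]), (652.8, 123.4, 53.1))
bluej (array([624. ,  10.8]), array([42.8, 45.6]), (623.6, 10.6, 46.9))
grey (array([ 627.8, -138.3]), array([52.4, 55.3]), (627.1, -138.2, 56.9))
```

View pics/c3.png

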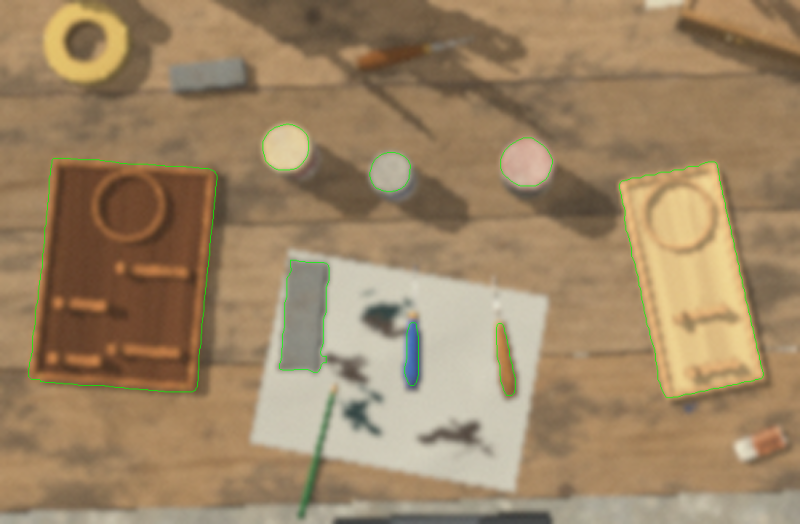

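The fitted sizes agree with those given (tray 255x191, stone 123 long, honey handle 81). I'll use the collars as an independent check on the tray origins, and check IK for every pose.

```bash
cat > plan.py <<'E'
from vis import *
D=(np.array([.5245,.3195]),np.radians(-5.4)); P=(np.array([.501,-.319]),np.radians(9.6))
def loc(T,x,y): c,s=np.cos(T[1]),np.sin(T[1]); return T[0]+[c*x-s*y,s*x+c*y]
def q(phi): return [np.cos(phi/2),np.sin(phi/2),0,0]
r=np.radians
# name: pick xy, pick yaw, pick z, place xy, place yaw, lift of place, preopen, release, effort
J={
'pink':((.653,.124),0.2,.090,loc(P,.077,0),-.5,.0085,1.,.85,40),
'bluej':((.624,.011),0.,.090,loc(D,.077,0),.45,.0085,1.,.85,40),
'stone':((.471,.112),r(-5.2),.073,loc(D,-.040,-.036),D[1],.019,.8,.64,70),
'blue':((.434,-.005),r(-1.1),.075,loc(D,-.067,.040),D[1],.019,.6,.5,30),
'honey':((.4195,-.109),r(6.9),.075,loc(P,-.067,0),P[1],.019,.6,.5,30)}
E
python3 - <<'E'
from plan import *
from scipy.optimize import least_squares
im=cv2.imread("pics/topavg.png"); g=cv2.GaussianBlur(cv2.resize(im,None,fx=4,fy=4,interpolation=cv2.INTER_CUBIC),(0,0),2)
for T,n,ch in((D,'dark',1),(P,'pale',-1)):
    # ring ridge/valley along radial rays round the expected centre, on plane z=.018
    c0=loc(T,.077,0); pts=[]
    for a in np.linspace(0,2*np.pi,48,endpoint=False):
        R=np.linspace(.029,.048,40); X=[[*(c0+rr*np.array([np.cos(a),np.sin(a)])),.018] for rr in R]
        uv=np.array([proj("top",x) for x in X]); UV=((uv+.5)*4-.5).astype(np.float32)
        val=cv2.remap(g,UV[None,:,0],UV[None,:,1],cv2.INTER_LINEAR)[0].astype(float).sum(1)*ch
        pts.append(X[int(np.argmax(val))][:2])
    pts=np.array(pts); f=least_squares(lambda p:np.hypot(*(pts-p[:2]).T)-p[2],[*c0,.038],loss='soft_l1',f_scale=.001).x
    print(n,'expected',c0.round(4),'ring',f.round(4))
for k,v in J.items():
    for xy,ph,z in((v[0],v[1],v[2]),(v[3],v[4],v[2]+v[5])):
        print(k,np.round(xy,3),round(ph,2),[None if (j:=arm.ik([*xy,zz],q(ph))) is None else np.round(j,2).tolist() for zz in(z,.22)])
E
```

```text
dark expected [0.6012 0.3123] ring [0.6031 0.3118 0.0382]Traceback (most recent call last):
  File "<stdin>", line 9, in <module>
  File "vis.py", line 6, in proj
    K,R,t=cam(n); p=K@(R@np.array(X)+t); return p[:2]/p[2]
          ~~~^^^
  File "vis.py", line 4, in cam
    c=camera_info(n); return np.array([[c["fx"],0,c["cx"]],[0,c["fy"],c["cy"]],[0,0,1]]),np.array(c["R"]),np.array(c["t"])
ValueError: time passes only in moves, steps and waits
```

```bash
sed -i 's/^def cam/import functools\n@functools.cache\ndef cam/' vis.py
python3 - <<'E'
from plan import *
from scipy.optimize import least_squares
im=cv2.imread("pics/topavg.png"); g=cv2.GaussianBlur(cv2.resize(im,None,fx=4,fy=4,interpolation=cv2.INTER_CUBIC),(0,0),2)
for T,n,ch in((P,'pale',-1),):
    c0=loc(T,.077,0); pts=[]
    for a in np.linspace(0,2*np.pi,48,endpoint=False):
        R=np.linspace(.029,.048,40); X=[[*(c0+rr*np.array([np.cos(a),np.sin(a)])),.018] for rr in R]
        uv=np.array([proj("top",x) for x in X]); UV=((uv+.5)*4-.5).astype(np.float32)
        val=cv2.remap(g,UV[None,:,0],UV[None,:,1],cv2.INTER_LINEAR)[0].astype(float).sum(1)*ch
        pts.append(X[int(np.argmax(val))][:2])
    pts=np.array(pts); f=least_squares(lambda p:np.hypot(*(pts-p[:2]).T)-p[2],[*c0,.038],loss='soft_l1',f_scale=.001).x
    print(n,'expected',c0.round(4),'ring',f.round(4))
for k,v in J.items():
    for xy,ph,z in((v[0],v[1],v[2]),(v[3],v[4],v[2]+v[5])):
        print(k,np.round(xy,3),round(ph,2),[None if (j:=arm.ik([*xy,zz],q(ph))) is None else np.round(j,2).tolist() for zz in(z,.22)])
E
```

```text
pale expected [ 0.5769 -0.3062] ring [ 0.5704 -0.3121  0.0376]
pink [0.653 0.124] 0.2 [[-0.23, 0.88, 0.01, 1.56, -0.01, 0.7, -1.58], [-0.13, 0.72, -0.17, 1.47, 0.13, 0.96, -1.7]]
pink [ 0.577 -0.306] -0.5 [[0.36, 0.86, 0.16, 1.6, -0.19, 0.7, -1.46], [0.36, 0.71, 0.17, 1.52, -0.14, 0.93, -1.5]]
bluej [0.624 0.011] 0.0 [[-0.09, 0.83, 0.07, 1.69, -0.08, 0.62, -1.55], [-0.03, 0.66, -0.04, 1.6, 0.03, 0.88, -1.65]]
bluej [0.601 0.312] 0.45 [[-0.44, 0.88, -0.12, 1.51, 0.14, 0.75, -1.74], [-0.33, 0.76, -0.33, 1.43, 0.27, 1.0, -1.85]]
stone [0.471 0.112] -0.09 [[-0.34, 0.74, 0.09, 2.1, -0.2, 0.31, -1.74], [-0.17, 0.48, -0.15, 1.99, 0.11, 0.68, -2.06]]
stone [0.481 0.287] -0.09 [[-0.64, 0.77, 0.1, 1.88, -0.15, 0.5, -2.11], [-0.33, 0.6, -0.39, 1.78, 0.3, 0.82, -2.52]]
blue [ 0.434 -0.005] -0.02 [[-0.07, 0.71, 0.05, 2.23, -0.17, 0.2, -1.46], [0.04, 0.42, -0.11, 2.12, 0.08, 0.61, -1.71]]
blue [0.462 0.366] -0.09 [[-0.69, 0.79, -0.03, 1.79, 0.04, 0.56, -2.41], [-0.43, 0.65, -0.46, 1.7, 0.35, 0.88, -2.7]]
honey [ 0.42  -0.109] 0.12 [[0.2, 0.71, 0.01, 2.23, -0.02, 0.2, -1.22], [0.25, 0.41, -0.06, 2.12, 0.04, 0.61, -1.29]]
honey [ 0.435 -0.33 ] 0.17 [[0.6, 0.75, 0.02, 1.92, -0.03, 0.48, -0.77], [0.61, 0.55, 0.0, 1.83, -0.0, 0.76, -0.79]]
```

Run:
```python
from plan import *
im=cv2.imread("pics/topavg.png"); f=6; u0,v0=360,172
I=cv2.resize(im[v0:270,u0:425],None,fx=f,fy=f,interpolation=cv2.INTER_CUBIC)
def pt(xy,z): return tuple(np.round((proj("top",[*xy,z])-[u0,v0]+.5)*f-.5).astype(int).tolist())
c=loc(P,.077,0)
for a in range(0,360,20): cv2.circle(I,pt(c+.0375*np.array([np.cos(a*np.pi/180),np.sin(a*np.pi/180)]),.018),2,(0,0,255),-1)
for x in(-.1,-.038):
  for y in(-.0205,0,.0205): cv2.circle(I,pt(loc(P,x,y),.024),2,(255,0,0),-1)
for x in(-.125,.125):
  for y in(-.056,.056): cv2.circle(I,pt(loc(P,x,y),.014),3,(0,255,0),-1)
cv2.imwrite("pics/c4.png",I)
```

```text
(no output)
```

View pics/c4.png

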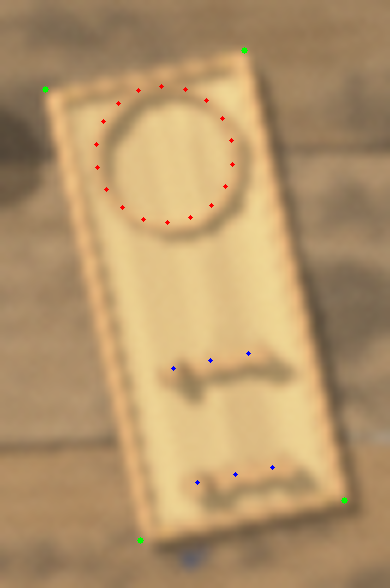

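The green corners sit about 0.5 px up and left of the tray edges, so I'll shift the pale tray about 2 mm. The remaining ring and bar offset in the picture is their shadow. The pale gouge and jars fit within tolerance, so I'll start with the jars.

```bash
sed -i 's/\[.501,-.319\]/[.4993,-.321]/; s/\[.5245,.3195\]/[.5252,.3195]/' plan.py
sed -i "s/r(-5.2),/r(174.8),/; s/-.036),D\[1\]/-.036),D[1]+np.pi/; s/r(-1.1),/r(178.9),/; s/.040),D\[1\]/.040),D[1]+np.pi/" plan.py
cat > do.py <<'E'
from plan import *
import sys
H=.24
def pick(n):
    xy,ph,z,_,_,_,pre,_,eff=J[n]
    arm.movep([*xy,H],q(ph)); arm.move_gripper(pre)
    arm.line_to([*xy,z+.03],.2); arm.line_to([*xy,z],.08)
    arm.move_gripper(0.,eff); o=arm.read_opening(); fz=arm.read_ft_force()
    arm.line_to([*xy,H],.2)
    print(n,'held',round(o*85,1),'now',round(arm.read_opening()*85,1),'pad',np.round(arm.read_finger_force(),1),'ft',np.round(fz,1),np.round(arm.read_ft_force(),1),'t',arm.read_time())
def place(n,dx=0,dy=0):
    _,_,z,xy,ph,dz,_,rel,_=J[n]; xy=np.array(xy)+[dx,dy]
    arm.movep([*xy,H],q(ph)); arm.line_to([*xy,z+dz+.03],.2); arm.line_to([*xy,z+dz],.06)
    f=arm.read_ft_force(); arm.move_gripper(rel); arm.pause(.2); arm.line_to([*xy,H],.2)
    print(n,'placed ft',np.round(f,1),'t',arm.read_time())
if __name__=="__main__":
    for a in sys.argv[1:]: {'+':pick,'-':place}[a[0]](a[1:])
E
python3 do.py +pink
```

```text
pink held 53.7 now 53.5 pad 42.4 ft [0.4 0.6 2.6] [ 0.1 -0.1 -1.7] t 6.2417
```

```bash
python3 do.py -- 2>/dev/null; python3 do.py -pink +bluej && python3 -c "
from vis import *
im=avg('top',3);cv2.imwrite('pics/t1.png',cv2.resize(im[140:300,150:430],None,fx=2.8,fy=2.8,interpolation=cv2.INTER_CUBIC))"
```

```text
pink placed ft [-2.2  1.6  5. ] t 10.6
bluej held 48.8 now 49.2 pad 41.6 ft [-1.2 -0.2  2.6] [ 0.1  0.1 -1.5] t 14.7167
```

View pics/t1.png

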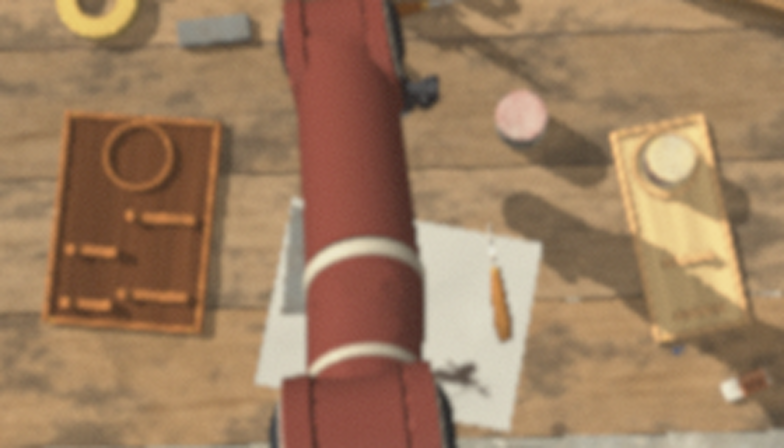

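The pink jar stands in the pale collar, with its lid at crop (670,158), and the blue jar is in hand. I'll carry on.

```bash
python3 do.py -bluej +stone -stone
```

```text
bluej placed ft [-2.2 -1.1  6. ] t 18.8
stone held 43.0 now 42.8 pad 71.9 ft [-0.7  0.3  5.2] [-0.  -0.7 -4.3] t 23.6833
stone placed ft [-2.  -3.3  4.6] t 27.175
```

```bash
python3 do.py +honey -honey && python3 -c "
from vis import *
im=avg('top',3);cv2.imwrite('pics/topavg2.png',im);cv2.imwrite('pics/t2.png',cv2.resize(im[140:300,150:430],None,fx=2.8,fy=2.8,interpolation=cv2.INTER_CUBIC))"
```

```text
honey held 17.5 now 17.6 pad 29.2 ft [-0.5 -0.   5.4] [-0.5 -0.3 -0.7] t 31.6083
honey placed ft [-1.9  0.8  1.5] t 35.3333
```

View pics/t2.png

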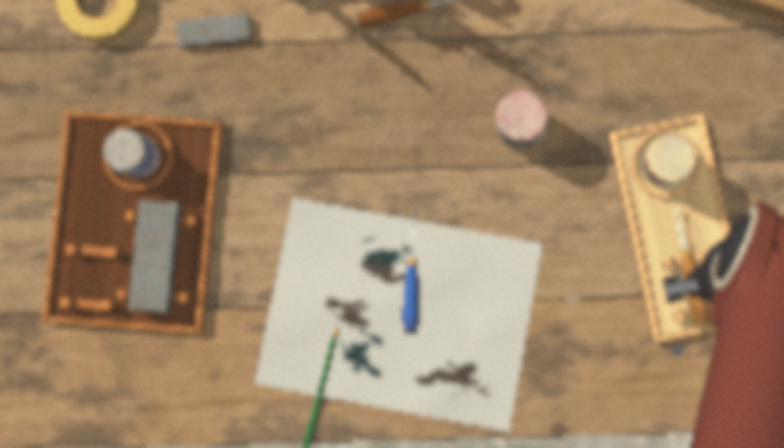

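The stone lies between its cheeks, both jars are in their collars, and the honey gouge is in the notches, partly hidden by the hand. Next is the blue gouge, then I'll retreat and measure everything.

```bash
python3 do.py +blue -blue
python3 - <<'E'
from meas import *
from plan import D,P
arm.movep([.45,-.02,.35],[1,0,0,0])
im=avg("top");sc=avg("scene",3);cv2.imwrite("pics/topavg3.png",im)
N=dict(near); Z=dict(zz); N.update(stone=(205,231),pink=(389,196),bluej=(197,194)); Z.update(stone=.038,pink=.078,bluej=.070)
for n,T in(('stone',D),('bluej',D),('pink',P)):
    try:
        o,_=measure(im,[n],N,Z); o=o[n]; d=np.array(o[0])/1000-T[0]; c,s=np.cos(T[1]),np.sin(T[1])
        print(n,'local mm',(1000*np.array([c*d[0]+s*d[1],-s*d[0]+c*d[1]])).round(1),o[1],o[2])
    except Exception as e: print(n,e)
I=cv2.resize(im[165:270,160:425],None,fx=3,fy=3,interpolation=cv2.INTER_CUBIC)
cv2.imwrite("pics/t3.png",I)
cv2.imwrite("pics/s3.png",cv2.resize(sc[145:270,170:410],None,fx=3.3,fy=3.3,interpolation=cv2.INTER_CUBIC))
E
```

```text
blue held 17.4 now 17.1 pad 29.2 ft [-1.3 -0.9  6. ] [ 0.2  0.1 -0.1] t 39.975
blue placed ft [-0.2 -0.9  3. ] t 44.2
stone local mm [-40.5 -37.5] [121.7  41.7] -5.6
bluej local mm [76.3 -0.6] [42.8 43.7] (601.3, 312.6, 46.0)
pink local mm [80.6 -2.6] [51.8 74.5] (584.0, -311.0, 74.9)
```

View pics/t3.png

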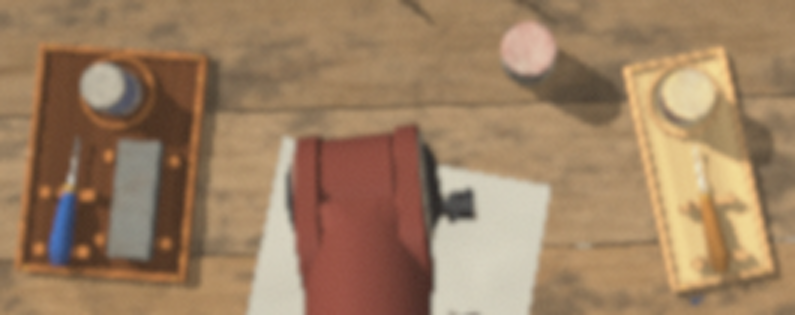

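View pics/s3.png

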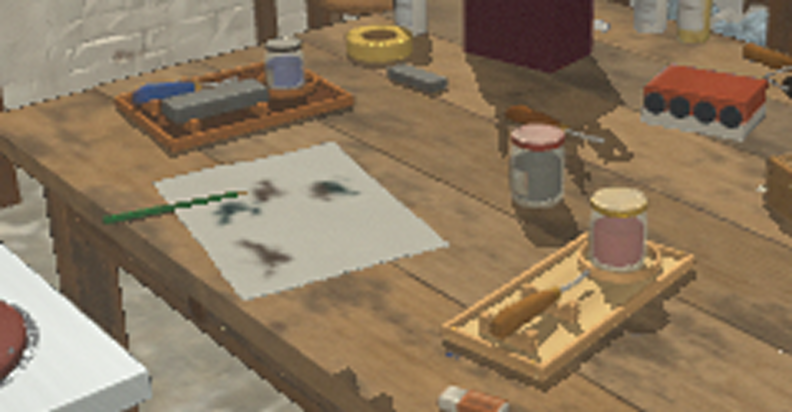

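Everything looks seated. Before handing in, I'll check both gouges numerically in their tray frames.

Run:
```python
from meas import *
from plan import D,P
im=cv2.imread("pics/topavg3.png"); I=up(im); hsv=cv2.cvtColor(cv2.GaussianBlur(I,(0,0),2),cv2.COLOR_BGR2HSV).astype(int)
h,s,v=np.moveaxis(hsv,2,0)
for n,m,p,T in(('blue',(h>95)&(h<125)&(s>75),(180,243),D),('honey',(s>125)&(v<195),(396,240),P)):
    c=blob(m,key(*p)); W=np.float32(1000*ray("top",px(c[:,0]),.028)[:,:2])
    (x,y),ab,th=cv2.minAreaRect(W); d=np.array([x,y])-1000*T[0]; cc,ss=np.cos(T[1]),np.sin(T[1])
    th=th if ab[0]>ab[1] else th+90
    print(n,'local',np.round([cc*d[0]+ss*d[1],-ss*d[0]+cc*d[1]],1),np.round(ab,1),'yaw err',round((th-np.degrees(T[1])+90)%180-90,1))
o,_=measure(im,['grey']); print(o)
```

```text
blue local [-75.8  39.8] [21.6 71.8] yaw err -3.5
honey local [-72.4  -3.6] [84.3 23.4] yaw err -9.4
{'grey': (array([ 627.8, -138.3]), array([53.6, 56. ]), (627.2, -138.2, 58.0))}
```

Blue is good, with its origin near (-42, 40). The honey outline may include shadow, so I'll take one enlarged look.

Run:
```python
from plan import *
im=cv2.imread("pics/topavg3.png"); f=7; u0,v0=365,175
I=cv2.resize(im[v0:268,u0:425],None,fx=f,fy=f,interpolation=cv2.INTER_CUBIC)
def pt(xy,z): return tuple(np.round((proj("top",[*xy,z])-[u0,v0]+.5)*f-.5).astype(int).tolist())
for x,z in((-.11,.028),(-.028,.028),(.03,.025)): cv2.circle(I,pt(loc(P,x,0),z),2,(255,0,0),-1)
for x in(-.125,.125):
  for y in(-.056,.056): cv2.circle(I,pt(loc(P,x,y),.014),3,(0,255,0),-1)
cv2.imwrite("pics/h.png",I)
```

```text
(no output)
```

View pics/h.png

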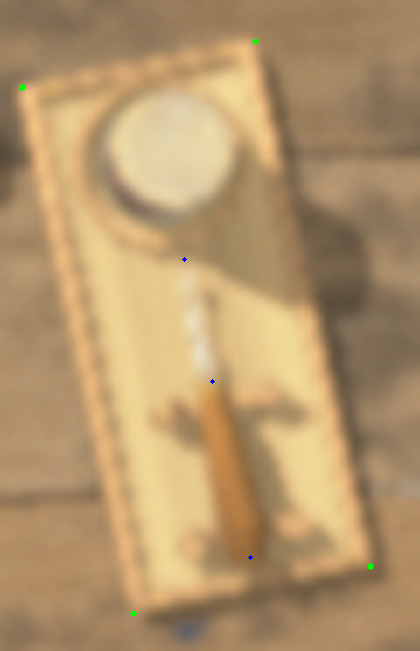

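The honey gouge lies on the predicted axis, with the blade near (186,270), the ferrule at (208,385) and the butt at (248,562), so shadow caused the bad yaw reading. The hand is clear of everything, so I'm handing in.

```bash
python3 -c "
from station import ticket,arm
print(arm.read_time(),ticket.finish_job())"
```

```text
the job is handed in; nothing more can be done
46.2667 None
```

I handed in both kits at 46 s: each gouge, the stone and each jar is in its place by the camera checks, the red-lidded jar did not move and the brown gouge was never approached, but no verdict came back.

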